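# Roll down the strips of a price board in the farm shop

### The arm

A 6-joint arm with a two-finger parallel gripper is mounted at the origin on the work surface. World frame = base frame: x ahead of the robot, y to its left, z up, the work surface at z = 0. Lengths are in m, angles in rad, forces in N, time in s.
With the tool pointing down it reaches from about 0.4 to 0.825 m from the base axis. Payload 7 kg.
Tool frame: the origin (TCP) lies on the centre line of the jaws, within the pads' length; the fingertips stand 11 mm ahead of it and the grasp point (between the pads) lies 8 mm behind it; z points along the fingers, x is the direction in which the jaws open and shut, and the axes are right-handed (so a half turn about z gives the same grasp; the last joint's range is limited). The gripper opens to 88 mm and grips with 3 to 60 N. Pads are 19 mm wide; open, the fingers measure 130 mm over their backs; the gripper's body (78 mm by 193 mm) begins 47 mm behind the grasp point.
Start: joints at [-0.9, 0.359, 0.012, 0, -1.224, -0.288], TCP at [0.252, -0.626, 0.238] pointing down, gripper open.
Joint ranges: [-3.07, 3.07], [-1.43, 2.12], [-1.02, 1.25], [-3.03, 1.67], [-3.05, -0], [-3.03, 3.03]. Speed limits (rad/s): [2.39, 2.39, 3.01, 3.14, 3.14, 3.14].

### API

Orientations are given as a 3x3 rotation matrix whose columns are the frame's x, y, z axes.
In Python, from station import state, optics, workorder, spotter gives the robot as it stands.
- The arm moves only by the shell command python3 -m handwheel 'ROWS' [OPENING] [FORCE]. ROWS is JSON, a list of rows, each an object of numbers: "tx", "ty", "tz": the shift along the tool's x, y, z in units of 60 mm (1.0 is 60 mm); "roll": the turn about the tool's z in units of 6 degrees (1.0 is 6 degrees). In form: [{"tx": .., "ty": .., "tz": .., "roll": ..}, ...]. A call has 1 to 20 rows; each row is the pose to reach, as a shift and turn from the pose commanded when the call began, along the tool's axes at that moment; what a row does not reach only later rows make up. A row lasts 1/8 s, in which the tool goes at most 62.5 mm and 10.7 degrees, less where a joint would pass 70% of its speed; a pose out of reach is approached as far as the arm can. A call with a gripper value outside its range is refused whole. OPENING is the finger opening in mm, from 0 to 87.6, set as the call begins (- or left out, the last holds). The fingers move at their own pace and stop on an object; FORCE is the grip in N (left out, the last holds). Time passes only in rows, so rows that repeat a pose let the fingers close. It gives the time, the measured TCP pose, the force and the opening at its end, in the units of the state.
- state(): the state, without advancing time (a new reading comes with each control period).
- optics.capture(name): name is "scene" or "top" or "wrist"; returns the picture (400x640x3 uint8, blue, green, red); there is no depth.
- optics.camera_params(name): a dict with "mtx" (3x3 intrinsics, pixels), "rvec" (rotation vector, rad) and "tvec" (3), from world to camera coordinates, as OpenCV has them. Camera axes: x right, y down, z forward; pixel columns grow to the right and rows downward; lengths in m; the calibration is good to about 2 mm. A picture is of the moment at which its call begins: read the wrist's pose just before it. camera_params takes no time and is no camera call; for the wrist camera it gives the pose at the moment of the call.
- workorder.close_job(): hands the job in, once; it reports no verdict.
Trained networks look in the newest picture that a camera, given by its name, has taken for a name from the list of things; names that differ only in an ending like _2 or _b are one class to them, and where a whole thing is asked for, a point or a joint stands for the part that bears it (a point fixed in the world has none). Each returns a list of dicts, best first, with "confidence" (0 to 1); they miss things now and then, are a little off and sometimes report something else, mostly with a low value. They report only what shows in the picture. A call takes as long as a camera call.
- spotter.boxes_of(camera, label): "box" ([left, top, right, bottom] in pixels, round what is visible of it).
The state is a dict: "time_s": time; "joints": joint angles; "dq": joint speeds; "tau": joint torques, N m; "eef_pos": TCP position; "eef_rot": TCP orientation; "contact_force": force on the tool from outside, world axes, zero at the start; "ft_torque": the same for the moment, N m; "finger_gap": opening from 0.0 (shut) to 1.0 (fully open).
Only numpy, scipy, OpenCV 4.12 (cv2) and the standard library are available. Lean on these libraries where they do the work, as an engineer would, in place of code of your own. Each camera call takes 0.05 s, during which the arm holds its last target.

### The job

Move the steel weight from the strip-faced price board onto the middle of the cork mat, then lift the sprung roller out of its rest and roll it with steady downward pressure across the strips, without bottoming its spring, until all six are flush with the board's rim; press the strips with the roller only, not with the gripper. Put the roller back in its rest as it was, then lay the weight back flat on the middle of the strips to hold them while the adhesive sets. Leave everything else on the bench where it is.

Things in the scene. Friction and masses are not known exactly. Their poses are not given: they have to be found in the camera images.
- board: The strip-faced wooden price board, screwed flat to the bench: 130 mm along its x, 216 mm along its y. Origin: centre of its underside. Six wooden strips, each 108 mm long (board x) and 27 mm wide, lie side by side at 28 mm pitch along board y, centred on the board, inside a rim 22 mm wide at the y ends and 9 mm at the x sides.
- board_middle (a point): The middle of the board at the height of its rim top, 20 mm above the bench; axes as the board's. At the start the strips stand 2 to 3 mm above the rim; the job is to get them flush with it.
- mat: The cork mat, 140 mm (its x) x 110 mm (its y), 4 mm thick, fixed. Origin: centre of its underside.
- mat_top (a point): Centre of the cork mat's top face.
- weight_center (a point): Centre of the plain steel weight, a block 70 mm (its x) x 36 mm (its y) x 34 mm tall, about 0.65 kg; at the start it lies on the strips near the middle of the board.
- roller_grip (a point): Point in the middle of the hand roller's upright wooden handle, where it is best gripped, pads on the two faces across the roller's y. Handle: 34 mm along roller x, 26 mm along y, from 32 mm below this point (top of the plate) to 28 mm above. The relaxed drum's lowest line is 100 mm below this point.
- roller_spring (a joint): How far the roller's spring is compressed: 0 = relaxed, 0.014 m = bottomed. The drum presses with about 5 N when it just starts to give, plus 1.2 N for each further mm. A strip needs about 7 N on it to go down; half compression (5 to 10 mm) does it well.
- roller_drum (a joint): Turning angle of the roller's drum in its fork (rad; 0 at the start; either way; turning with slight drag, one turn for each 138 mm rolled).
- roller: The whole hand roller, 0.5 kg. Origin: centre of the underside of its level metal plate (132 mm in x, 84 mm in y, 6 mm thick), 38 mm below roller_grip. Under the plate a sprung fork carries a free-turning rubber drum, 44 mm in diameter, 80 mm long, axle along the roller's x, so it rolls along its own y.
- rest: The roller's rest, an open plywood box fixed to the bench, 120 mm (its x) x 72 mm (its y), 70 mm tall, walls 6 mm, so its mouth is 108 x 60 mm. The drum hangs inside and the roller's plate lies on the box's rim, drum axle along the rest's x. Origin: centre of its underside.
- rest_mouth (a point): Centre of the rest's mouth at the height of its rim, 70 mm above the bench. With the roller home, roller_grip is 38 mm above it.
- strip0 (a joint): How far the strip centred at board y = -70 mm has been pressed down: 0 = 3 mm proud of the rim, 0.003 m = flush. It moves stiffly (about 7 N) and stays where it is left.
- strip1 (a joint): How far the strip centred at board y = -42 mm has been pressed down: 0 = 3 mm proud of the rim, 0.003 m = flush. It moves stiffly (about 7 N) and stays where it is left.
- strip2 (a joint): How far the strip centred at board y = -14 mm has been pressed down: 0 = 3 mm proud of the rim, 0.003 m = flush. It moves stiffly (about 7 N) and stays where it is left.
- strip3 (a joint): How far the strip centred at board y = 14 mm has been pressed down: 0 = 3 mm proud of the rim, 0.003 m = flush. It moves stiffly (about 7 N) and stays where it is left.
- strip4 (a joint): How far the strip centred at board y = 42 mm has been pressed down: 0 = 3 mm proud of the rim, 0.003 m = flush. It moves stiffly (about 7 N) and stays where it is left.
- strip5 (a joint): How far the strip centred at board y = 70 mm has been pressed down: 0 = 3 mm proud of the rim, 0.003 m = flush. It moves stiffly (about 7 N) and stays where it is left.
- apple_a: Bystander, to be left alone: a red apple, about 76 mm across and 66 mm tall. Origin: centre of its underside.
- apple_b: Bystander, to be left alone: a second, like red apple. Origin: centre of its underside.
- jar: Bystander, to be left alone: an amber glass jar, 64 mm across, 90 mm tall. Origin: centre of its underside.
- offcut: Bystander, to be left alone: a pale wooden block, 80 x 40 x 30 mm. Origin: centre of its underside.
- carton: Bystander, to be left alone: a cardboard carton, 60 x 90 x 50 mm. Origin: centre of its underside.
- stapler: Bystander, to be left alone: a black desk stapler, 130 mm long, 45 mm tall. Origin: centre of its underside.
- tape: Bystander, to be left alone: a grey tape measure, 55 x 38 x 55 mm. Origin: centre of its underside.

How it is judged:
By the outcome, as a careful person would: the job done as asked, in the order asked, and still so for the second after the job is handed in, with the robot touching nothing.
It also fails if it takes over 69 s, if anything falls off the work surface, if the arm or the gripper's body presses on something with over 40 N, if the wrist force passes 120 N, or if a joint passes its speed limit or range.

## Working session

There is one attempt and no reset: what is moved stays moved. The work goes in short steps, Python scripts to look and compute and a shell command to move; the robot and the scene stay as the last step left them, time stands still between calls to the robot, and variables do not carry over. Pictures are saved under pics/ and viewed, and the job is handed in when it is done.

```bash
ls; mkdir -p pics
python3 - <<'E'
from station import state, optics
import cv2
s=state();print({k:s[k] for k in('time_s','eef_pos','eef_rot','contact_force','finger_gap')})
for n in('scene','top'):
    cv2.imwrite(f'pics/{n}0.png',optics.capture(n))
    p=optics.camera_params(n);print(n,p)
E
```

```text
pics
{'time_s': 0.0, 'eef_pos': array([ 0.25194274, -0.62570521,  0.23661476]), 'eef_rot': array([[-3.73416722e-01,  9.27663418e-01, -7.30794722e-04],
       [ 9.27662239e-01,  3.73417417e-01,  1.48409427e-03],
       [ 1.64963144e-03, -1.23745051e-04, -9.99998632e-01]]), 'contact_force': array([-0.12754711,  0.35738856, -0.51844633]), 'finger_gap': 1.000822544301731}
scene {'mtx': array([[385.2003928 ,   0.        , 320.27670196],
       [  0.        , 385.2003928 , 199.15399804],
       [  0.        ,   0.        ,   1.        ]]), 'rvec': array([ 2.18842766,  0.88411862, -0.39232853]), 'tvec': array([-0.37722311, -0.1785209 ,  1.50805492])}
top {'mtx': array([[371.69092009,   0.        , 324.82914714],
       [  0.        , 371.69092009, 196.41897024],
       [  0.        ,   0.        ,   1.        ]]), 'rvec': array([ 2.11032354, -2.17206592,  0.12340508]), 'tvec': array([0.02873014, 0.5592145 , 0.92662218])}
```

View pics/scene0.png

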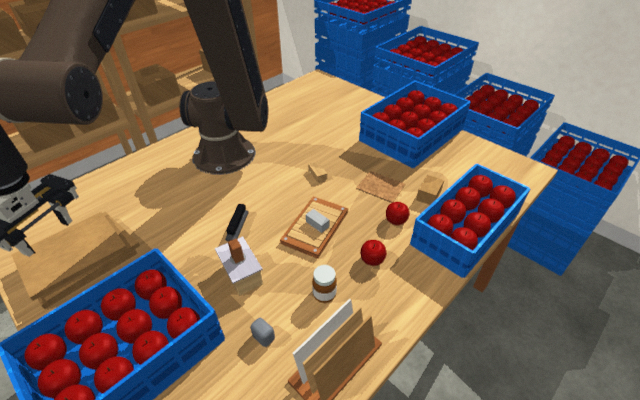

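View pics/top0.png

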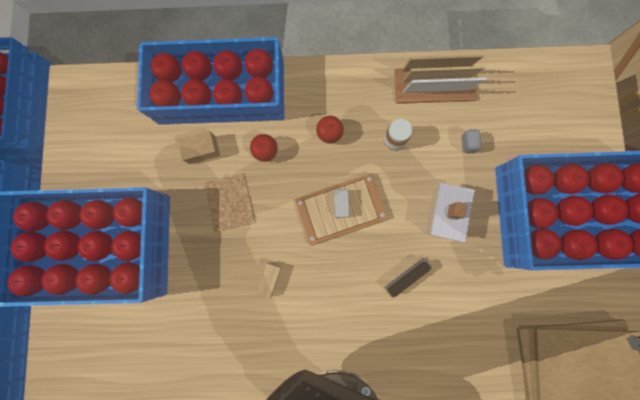

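The overview shows the mat at about (231,202) in the top picture, the board at (341,209) with the weight on it at (342,204), and the roller in its rest at (453,211). I'll zoom in for corners.

```bash
cat > h.py <<'E'
import numpy as np,cv2
from station import state,optics,spotter
def ray(P,uv,z):
    R,_=cv2.Rodrigues(P['rvec']);t=np.asarray(P['tvec']).ravel()
    d=np.linalg.inv(P['mtx'])@np.array([uv[0],uv[1],1.])
    C=-R.T@t;d=R.T@d
    return C+d*(z-C[2])/d[2]
def proj(P,X):
    return cv2.projectPoints(np.atleast_2d(np.array(X,float)),P['rvec'],P['tvec'],P['mtx'],None)[0][:,0]
E
python3 - <<'E'
import cv2
im=cv2.imread('pics/top0.png')
a=im[160:260,190:300];b=im[160:260,285:400];c=im[165:255,415:495]
cv2.imwrite('pics/ta.png',cv2.resize(im[165:260,195:395],None,fx=4,fy=4,interpolation=cv2.INTER_CUBIC))
cv2.imwrite('pics/tb.png',cv2.resize(c,None,fx=6,fy=6,interpolation=cv2.INTER_CUBIC))
E
```

```text
(no output)
```

View pics/ta.png

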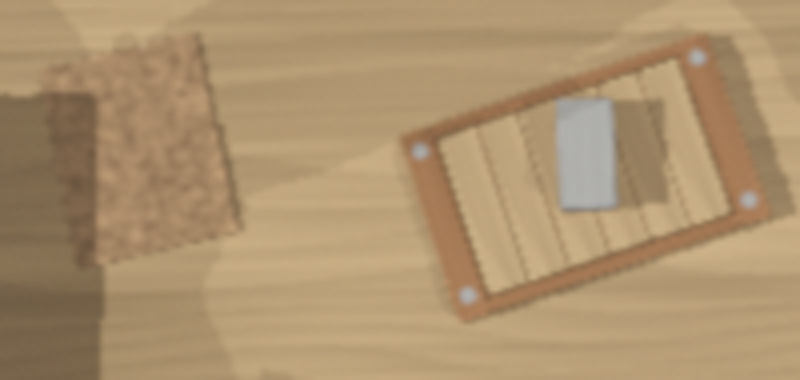

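View pics/tb.png

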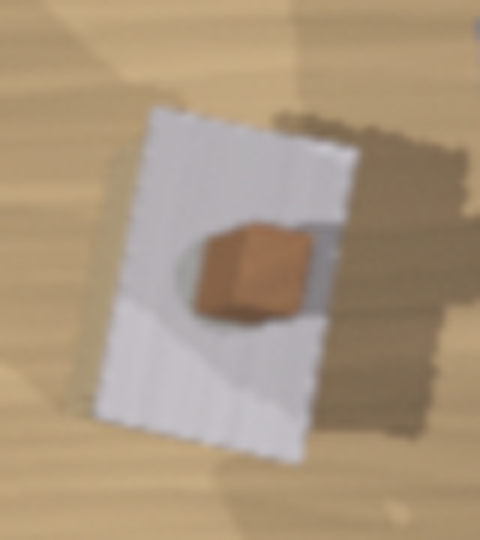

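Run:
```python
from h import *
P=optics.camera_params('top')
D={'mat':(195,165,4,.004,[(40,75),(195,35),(242,228),(82,268)]),
'board':(195,165,4,.02,[(402,138),(705,35),(770,213),(467,322)]),
'screws':(195,165,4,.02,[(420,151),(697,57),(749,200),(468,296)]),
'weight':(195,165,4,.0565,[(557,100),(611,98),(616,208),(562,211)]),
'plate':(415,165,6,.076,[(155,106),(358,150),(302,462),(96,418)]),
'handletop':(415,165,6,.136,[(257,222),(314,234),(302,315),(240,308)])}
for k,(u0,v0,s,z,c) in D.items():
    X=np.array([ray(P,(u0+(a+.5)/s-.5,v0+(b+.5)/s-.5),z)[:2] for a,b in c])
    e=np.roll(X,-1,0)-X
    print(k,X.mean(0).round(4),'len',np.linalg.norm(e,axis=1).round(4),'ang',np.degrees(np.arctan2(e[:,1],e[:,0])).round(1), 'r',np.hypot(*X.mean(0)).round(3))
s=state();R=s['eef_rot'];print(np.degrees(np.arctan2(R[1,0],R[0,0])))
for n in ('jar','apple_a','offcut','stapler','carton','tape'):
  b=spotter.boxes_of('top',n)
  for d in b[:2]:
    if d['confidence']>.4: q=d['box'];print(n,d['confidence'],ray(P,((q[0]+q[2])/2,(q[1]+q[3])/2),.04).round(3))
```

```text
mat [0.5564 0.2709] len [0.1087 0.1363 0.11   0.1353] ang [ -77.1 -166.5  102.4   13. ] r 0.619
board [ 0.5286 -0.0291] len [0.2125 0.1253 0.2102 0.1284] ang [ -72.8 -162.8  108.1   18.3] r 0.529
screws [ 0.5291 -0.0275] len [0.1939 0.1006 0.1942 0.1006] ang [ -72.8 -162.8  107.2   17.1] r 0.53
weight [ 0.5389 -0.0289] len [0.0344 0.0703 0.0341 0.071 ] ang [ -89.6 -179.5   91.5    0.8] r 0.54
plate [ 0.5072 -0.3013] len [0.0846 0.1312 0.0842 0.1321] ang [-104.4  165.5   76.2  -14.4] r 0.59
handletop [ 0.5065 -0.3015] len [0.022  0.0317 0.0236 0.0341] ang [-103.9  167.3   81.8  -15.2] r 0.589
111.92768007595315
jar 0.8 [ 0.723 -0.185  0.04 ]
apple_a 0.75 [ 0.74  -0.004  0.04 ]
apple_a 0.6 [0.7   0.172 0.04 ]
offcut 0.93 [0.349 0.163 0.04 ]
stapler 0.7 [ 0.348 -0.191  0.04 ]
carton 0.61 [0.706 0.345 0.04 ]
tape 0.76 [ 0.691 -0.37   0.04 ]
```

```bash
cat >> h.py <<'E'
def go(p,ang):
    "rows needed from measured pose to TCP p with tool x at ang deg (mod 180)"
    s=state();R=s['eef_rot'];d=R.T@(np.array(p)-s['eef_pos'])/.06
    a=np.degrees(np.arctan2(R[1,0],R[0,0]));da=(ang-a+90)%180-90
    print('t',round(s['time_s'],2),'pos',s['eef_pos'].round(4),'ang',round(a,2),'tz',np.degrees(R[:2,2]).round(2),'F',s['contact_force'].round(1),'gap',round(s['finger_gap']*87.6,1))
    print('GO t',d.round(3),'roll',round(-da/6,3))
E
python3 -c "
from h import *
go((.539,-.029,.20),90.6)"
```

```text
t 0.4 pos [ 0.2521 -0.6261  0.2374] ang 111.93 tz [-0.01  0.01] F [-1.1  0.3  0.1] gap 87.6
GO t [7.445 8.152 0.625] roll 3.555
```

```bash
python3 -m handwheel '[{"tx":0.6,"ty":0.6,"roll":0.3},{"tx":1.2,"ty":1.3,"tz":0.1,"roll":0.6},{"tx":1.8,"ty":2.0,"tz":0.1,"roll":0.9},{"tx":2.4,"ty":2.65,"tz":0.2,"roll":1.2},{"tx":3.0,"ty":3.3,"tz":0.2,"roll":1.5},{"tx":3.6,"ty":3.95,"tz":0.3,"roll":1.8},{"tx":4.2,"ty":4.6,"tz":0.3,"roll":2.1},{"tx":4.8,"ty":5.25,"tz":0.4,"roll":2.4},{"tx":5.4,"ty":5.9,"tz":0.5,"roll":2.7},{"tx":6.0,"ty":6.55,"tz":0.6,"roll":3.0},{"tx":6.6,"ty":7.2,"tz":0.6,"roll":3.3},{"tx":7.1,"ty":7.8,"tz":0.6,"roll":3.5},{"tx":7.44,"ty":8.15,"tz":0.62,"roll":3.55},{"tx":7.44,"ty":8.15,"tz":0.62,"roll":3.55}]' 80
python3 -c "
from h import *
go((.539,-.029,.043),90.6)
cv2.imwrite('pics/w1.png',optics.capture('wrist'))
go((.539,-.029,.043),90.6)
cv2.imwrite('pics/top1.png',optics.capture('top'))"
```

```text
t 0.4 pos [ 0.2521 -0.6261  0.2374] ang 111.93 tz [-0.01  0.01] F [-1.1  0.3  0.1] gap 87.6
GO t [7.444 8.153 3.242] roll 3.555
t 0.45 pos [ 0.2521 -0.6261  0.2375] ang 111.93 tz [-0.    0.01] F [-0.3  0.7  0.2] gap 87.5
GO t [7.444 8.153 3.243] roll 3.555invalid input at $[0]: expected keys tx, ty, tz, roll
```

View pics/w1.png

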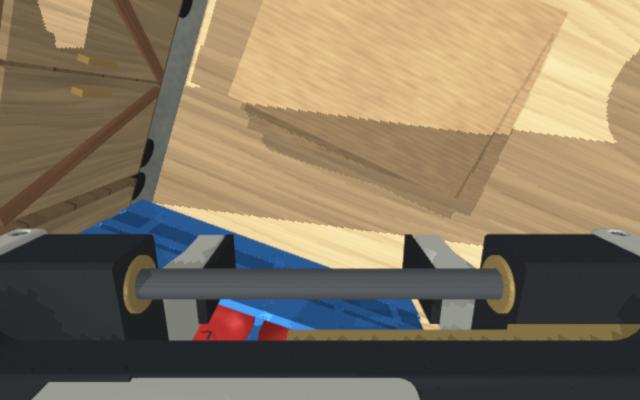

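All four keys are required in each row, so the call was refused and the arm did not move. The wrist view just shows the start corner.

```bash
python3 -m handwheel '[{"tx":0.6,"ty":0.6,"tz":0,"roll":0.3},{"tx":1.2,"ty":1.3,"tz":0.1,"roll":0.6},{"tx":1.8,"ty":2.0,"tz":0.1,"roll":0.9},{"tx":2.4,"ty":2.65,"tz":0.2,"roll":1.2},{"tx":3.0,"ty":3.3,"tz":0.2,"roll":1.5},{"tx":3.6,"ty":3.95,"tz":0.3,"roll":1.8},{"tx":4.2,"ty":4.6,"tz":0.3,"roll":2.1},{"tx":4.8,"ty":5.25,"tz":0.4,"roll":2.4},{"tx":5.4,"ty":5.9,"tz":0.5,"roll":2.7},{"tx":6.0,"ty":6.55,"tz":0.6,"roll":3.0},{"tx":6.6,"ty":7.2,"tz":0.6,"roll":3.3},{"tx":7.1,"ty":7.8,"tz":0.6,"roll":3.5},{"tx":7.44,"ty":8.15,"tz":0.62,"roll":3.55},{"tx":7.44,"ty":8.15,"tz":0.62,"roll":3.55}]' 80
python3 -c "
from h import *
go((.539,-.029,.043),90.6)
cv2.imwrite('pics/w1.png',optics.capture('wrist'))
print(optics.camera_params('wrist'))
go((.539,-.029,.043),90.6)"
```

```text
time_s: 2.25
eef_pos: [0.5397, -0.0277, 0.2002]
eef_rot: [[-0.014, 1.0, -0.0], [1.0, 0.014, 0.0], [0.0, -0.0, -1.0]]
contact_force: [-1.0, -0.5, -0.3]
finger_gap: 0.91
t 2.25 pos [ 0.5397 -0.0277  0.2002] ang 90.77 tz [-0.  0.] F [-1.  -0.5 -0.3] gap 79.7
GO t [-0.022 -0.011  2.62 ] roll 0.029
{'mtx': array([[330.80402183,   0.        , 318.642135  ],
       [  0.        , 330.80402183, 197.71599419],
       [  0.        ,   0.        ,   1.        ]]), 'rvec': array([-2.05934637, -2.08638501, -0.29350701]), 'tvec': array([ 0.03458841, -0.54342847,  0.20652741])}
t 2.3 pos [ 0.539  -0.0287  0.2002] ang 90.73 tz [-0.02 -0.  ] F [-0.3 -0.3  0.1] gap 79.8
GO t [-5.00e-03  1.00e-03  2.62e+00] roll 0.022
```

View pics/w1.png

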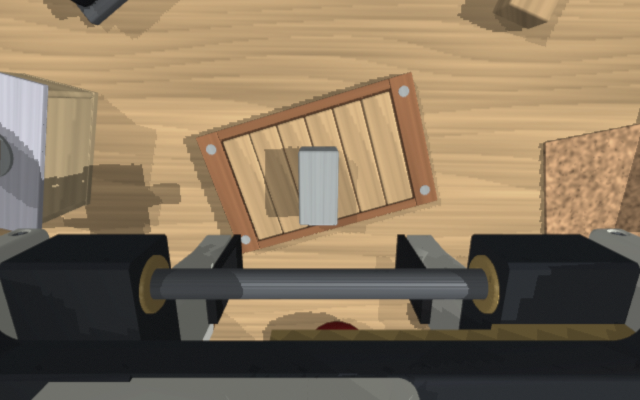

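Run:
```python
from h import *
P=optics.camera_params('wrist')
for k,z,c in [('screws',.02,[(210.5,149.5),(404,91),(425,190),(246,239.5)]),('weight',.0565,[(299.5,152),(337.5,151),(338,224.5),(300.5,226)])]:
    X=np.array([ray(P,q,z)[:2] for q in c]);e=np.roll(X,-1,0)-X
    print(k,X.mean(0).round(4),np.linalg.norm(e,axis=1).round(4),np.degrees(np.arctan2(e[:,1],e[:,0])).round(1))
```

```text
screws [ 0.5309 -0.0264] [0.1957 0.1008 0.1947 0.1006] [ 107.1   17.1  -72.9 -162.3]
weight [ 0.5418 -0.0273] [0.0335 0.069  0.0353 0.0696] [  92.3    2.   -86.8 -179.4]
```

```bash
python3 -m handwheel '[{"tx":0,"ty":0.02,"tz":0.6,"roll":0},{"tx":0,"ty":0.02,"tz":1.3,"roll":0},{"tx":0,"ty":0.02,"tz":1.9,"roll":0},{"tx":0,"ty":0.02,"tz":2.3,"roll":0},{"tx":0,"ty":0.02,"tz":2.55,"roll":0},{"tx":0,"ty":0.02,"tz":2.6,"roll":0},{"tx":0,"ty":0.02,"tz":2.6,"roll":0}]' 80
python3 -m handwheel '[{"tx":0,"ty":0,"tz":0,"roll":0},{"tx":0,"ty":0,"tz":0,"roll":0},{"tx":0,"ty":0,"tz":0,"roll":0},{"tx":0,"ty":0,"tz":0,"roll":0},{"tx":0,"ty":0,"tz":0,"roll":0}]' 20 35
python3 -c "
from h import *
go((.5564,.2709,.16),103)"
```

```text
time_s: 3.18
eef_pos: [0.5406, -0.0295, 0.045]
eef_rot: [[-0.011, 1.0, 0.001], [1.0, 0.011, 0.0], [0.0, 0.001, -1.0]]
contact_force: [-0.4, 0.4, 0.2]
finger_gap: 0.913
time_s: 3.8
eef_pos: [0.5403, -0.0292, 0.0444]
eef_rot: [[-0.011, 1.0, 0.0], [1.0, 0.011, 0.0], [0.0, 0.0, -1.0]]
contact_force: [0.4, -1.5, 0.2]
finger_gap: 0.406
t 3.8 pos [ 0.5403 -0.0292  0.0444] ang 90.64 tz [0.02 0.01] F [ 0.4 -1.5  0.2] gap 35.5
GO t [ 4.998  0.325 -1.925] roll -2.06
```

```bash
python3 -m handwheel '[{"tx":0,"ty":0,"tz":-0.3,"roll":0},{"tx":0,"ty":0,"tz":-0.8,"roll":0},{"tx":0.3,"ty":0.02,"tz":-1.2,"roll":-0.1},{"tx":0.8,"ty":0.05,"tz":-1.4,"roll":-0.3},{"tx":1.4,"ty":0.09,"tz":-1.4,"roll":-0.6},{"tx":2.0,"ty":0.13,"tz":-1.4,"roll":-0.8},{"tx":2.6,"ty":0.17,"tz":-1.4,"roll":-1.1},{"tx":3.2,"ty":0.21,"tz":-1.4,"roll":-1.3},{"tx":3.8,"ty":0.25,"tz":-1.3,"roll":-1.6},{"tx":4.3,"ty":0.28,"tz":-1.1,"roll":-1.8},{"tx":4.7,"ty":0.3,"tz":-0.8,"roll":-2.0},{"tx":4.95,"ty":0.32,"tz":-0.5,"roll":-2.06},{"tx":5.0,"ty":0.32,"tz":-0.2,"roll":-2.06},{"tx":5.0,"ty":0.32,"tz":-0.0,"roll":-2.06},{"tx":5.0,"ty":0.32,"tz":0.15,"roll":-2.06},{"tx":5.0,"ty":0.32,"tz":0.2,"roll":-2.06},{"tx":5.0,"ty":0.32,"tz":0.2,"roll":-2.06}]'
python3 -c "
from h import *
go((.5564,.2709,.026),103)
cv2.imwrite('pics/top2.png',optics.capture('top')[140:280,180:420])"
```

```text
time_s: 5.92
eef_pos: [0.5563, 0.2705, 0.0326]
eef_rot: [[-0.224, 0.974, 0.0], [0.974, 0.224, 0.0], [0.0, 0.0, -1.0]]
contact_force: [0.6, 0.5, -5.5]
finger_gap: 0.412
t 5.92 pos [0.5563 0.2705 0.0326] ang 102.97 tz [0.02 0.01] F [ 0.6  0.5 -5.5] gap 36.1
GO t [0.005 0.003 0.11 ] roll -0.005
```

```bash
python3 -m handwheel '[{"tx":0,"ty":0,"tz":0.05,"roll":0},{"tx":0,"ty":0,"tz":0.09,"roll":0},{"tx":0,"ty":0,"tz":0.09,"roll":0}]'
python3 -c "
from h import *
go((.5564,.2709,.026),103)"
```

```text
time_s: 6.35
eef_pos: [0.5559, 0.2708, 0.0268]
eef_rot: [[-0.225, 0.974, -0.0], [0.974, 0.225, -0.0], [-0.0, -0.0, -1.0]]
contact_force: [-0.5, -0.3, -6.7]
finger_gap: 0.411
t 6.35 pos [0.5559 0.2708 0.0268] ang 102.99 tz [-0.01 -0.01] F [-0.5 -0.3 -6.7] gap 36.0
GO t [0.001 0.008 0.014] roll -0.001
```

Still hanging; feeling down in half-millimetre steps.

```bash
python3 -m handwheel '[{"tx":0,"ty":0,"tz":0.01,"roll":0},{"tx":0,"ty":0,"tz":0.02,"roll":0}]'|grep -E "eef_pos|force"
python3 -m handwheel '[{"tx":0,"ty":0,"tz":0.01,"roll":0},{"tx":0,"ty":0,"tz":0.02,"roll":0}]'|grep -E "eef_pos|force"
```

```text
eef_pos: [0.5561, 0.2709, 0.0258]
contact_force: [-0.1, -0.8, -6.5]
eef_pos: [0.5561, 0.2708, 0.0254]
contact_force: [-5.8, -1.0, 8.1]
```

```bash
python3 -m handwheel '[{"tx":0,"ty":0,"tz":0,"roll":0},{"tx":0,"ty":0,"tz":0,"roll":0},{"tx":0,"ty":0,"tz":0,"roll":0},{"tx":0,"ty":0,"tz":0,"roll":0},{"tx":0,"ty":0,"tz":-0.6,"roll":0},{"tx":0,"ty":0,"tz":-1.5,"roll":0},{"tx":0,"ty":0,"tz":-2.4,"roll":0},{"tx":0,"ty":0,"tz":-2.8,"roll":0}]' 75
python3 -c "
from h import *
go((.507,-.3013,.20),75.7)
cv2.imwrite('pics/top3.png',cv2.resize(optics.capture('top')[140:280,180:420],None,fx=3,fy=3))"
```

```text
time_s: 7.85
eef_pos: [0.5572, 0.2715, 0.1964]
eef_rot: [[-0.225, 0.974, 0.004], [0.974, 0.225, 0.003], [0.002, 0.005, -1.0]]
contact_force: [0.5, 0.2, -0.4]
finger_gap: 0.856
t 7.85 pos [0.5572 0.2715 0.1964] ang 103.01 tz [0.24 0.17] F [ 0.5  0.2 -0.4] gap 75.0
GO t [-9.114 -2.965 -0.091] roll 4.552
```

View pics/top3.png

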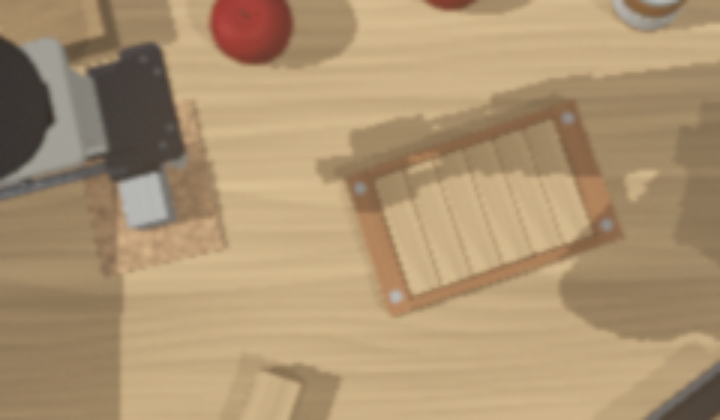

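The weight is on the mat at about (145,200) in this crop and the board is clear. Next I'll go to the roller.

```bash
python3 -m handwheel '[{"tx":-0.4,"ty":-0.1,"tz":0,"roll":0.2},{"tx":-1.2,"ty":-0.4,"tz":0,"roll":0.6},{"tx":-2.0,"ty":-0.65,"tz":0,"roll":1.0},{"tx":-2.8,"ty":-0.9,"tz":0,"roll":1.4},{"tx":-3.6,"ty":-1.2,"tz":0,"roll":1.8},{"tx":-4.4,"ty":-1.4,"tz":0,"roll":2.2},{"tx":-5.2,"ty":-1.7,"tz":0,"roll":2.6},{"tx":-6.0,"ty":-1.95,"tz":0,"roll":3.0},{"tx":-6.8,"ty":-2.2,"tz":0,"roll":3.4},{"tx":-7.6,"ty":-2.5,"tz":0,"roll":3.8},{"tx":-8.3,"ty":-2.7,"tz":0,"roll":4.2},{"tx":-8.8,"ty":-2.85,"tz":0,"roll":4.4},{"tx":-9.1,"ty":-2.96,"tz":0,"roll":4.55},{"tx":-9.1,"ty":-2.96,"tz":0,"roll":4.55},{"tx":-9.1,"ty":-2.96,"tz":0,"roll":4.55}]'
python3 -c "
from h import *
go((.507,-.3013,.10),75.7)
cv2.imwrite('pics/w2.png',optics.capture('wrist'))
go((.507,-.3013,.10),75.7)"
```

```text
time_s: 9.78
eef_pos: [0.5055, -0.3006, 0.1923]
eef_rot: [[0.247, 0.969, -0.0], [0.969, -0.247, 0.0], [0.0, -0.0, -1.0]]
contact_force: [-0.3, -0.1, 0.8]
finger_gap: 0.857
t 9.78 pos [ 0.5055 -0.3006  0.1923] ang 75.71 tz [-0.02  0.02] F [-0.3 -0.1  0.8] gap 75.1
GO t [-0.005  0.027  1.539] roll 0.001
t 9.82 pos [ 0.5057 -0.3004  0.1925] ang 75.74 tz [-0.01  0.01] F [ 0.9  0.1 -0.2] gap 74.9
GO t [-0.009  0.025  1.542] roll 0.006
```

View pics/w2.png

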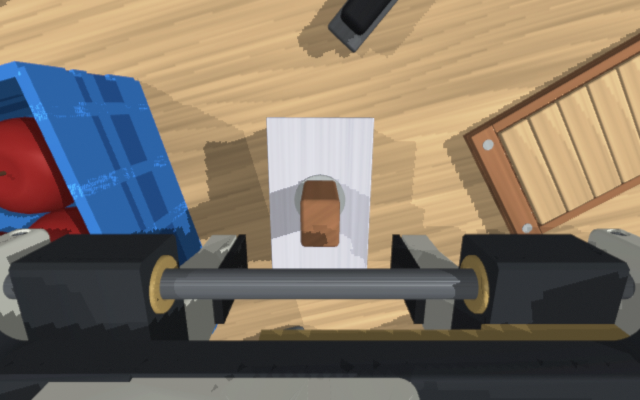

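Run:
```python
from h import *
P=optics.camera_params('top')
for q in [(498,165),(507,268)]: print('base',ray(P,q,0).round(3))
for z in (.06,.1,.15): print(z,[ray(P,q,z).round(3) for q in [(522,158),(528,265)]])
W=optics.camera_params('wrist')
X=np.array([ray(W,q,.136)[:2] for q in [(301,199),(338,199),(338,246),(301,246)]]);print(X.round(4),X.mean(0))
X=np.array([ray(W,q,.076)[:2] for q in [(267,118),(374,118)]]);print(X.round(4),X.mean(0))
for z in (.0,.06,.1,.15):print(z,[ray(W,q,z).round(3) for q in [(138,83),(200,235)]])
```

```text
base [ 0.636 -0.457  0.   ]
base [ 0.363 -0.456  0.   ]
0.06 [array([ 0.64 , -0.492,  0.06 ]), array([ 0.373, -0.48 ,  0.06 ])]
0.1 [array([ 0.631, -0.471,  0.1  ]), array([ 0.375, -0.46 ,  0.1  ])]
0.15 [array([ 0.62 , -0.445,  0.15 ]), array([ 0.378, -0.434,  0.15 ])]
[[ 0.4897 -0.3066]
 [ 0.4956 -0.2835]
 [ 0.5276 -0.2911]
 [ 0.5214 -0.3152]] [ 0.50858424 -0.29911434]
[[ 0.436  -0.3226]
 [ 0.4564 -0.242 ]] [ 0.44619752 -0.28230497]
0.0 [array([ 0.374, -0.447,  0.   ]), array([ 0.539, -0.443,  0.   ])]
0.06 [array([ 0.384, -0.418,  0.06 ]), array([ 0.52 , -0.414,  0.06 ])]
0.1 [array([ 0.392, -0.398,  0.1  ]), array([ 0.508, -0.395,  0.1  ])]
0.15 [array([ 0.401, -0.374,  0.15 ]), array([ 0.493, -0.371,  0.15 ])]
```

```bash
python3 -c "
from h import *
go((.508,-.300,.10),75.7)"
python3 -m handwheel '[{"tx":0.01,"ty":0.03,"tz":0.4,"roll":0},{"tx":0.01,"ty":0.03,"tz":0.9,"roll":0},{"tx":0.01,"ty":0.03,"tz":1.3,"roll":0},{"tx":0.01,"ty":0.03,"tz":1.5,"roll":0},{"tx":0.01,"ty":0.03,"tz":1.54,"roll":0},{"tx":0.01,"ty":0.03,"tz":1.54,"roll":0}]'
python3 -m handwheel '[{"tx":0,"ty":0,"tz":0,"roll":0},{"tx":0,"ty":0,"tz":0,"roll":0},{"tx":0,"ty":0,"tz":0,"roll":0},{"tx":0,"ty":0,"tz":0,"roll":0},{"tx":0,"ty":0,"tz":0,"roll":0},{"tx":0,"ty":0,"tz":0,"roll":0}]' 10 50
python3 -c "
from h import *
go((.508,-.300,.10),75.7)"
```

```text
t 9.82 pos [ 0.5057 -0.3004  0.1925] ang 75.74 tz [-0.01  0.01] F [ 0.9  0.1 -0.2] gap 74.9
GO t [0.016 0.035 1.542] roll 0.006
time_s: 10.58
eef_pos: [0.5082, -0.3009, 0.1009]
eef_rot: [[0.247, 0.969, 0.001], [0.969, -0.247, -0.0], [-0.0, 0.001, -1.0]]
contact_force: [0.5, 0.3, 0.8]
finger_gap: 0.855
time_s: 11.32
eef_pos: [0.5077, -0.3009, 0.1002]
eef_rot: [[0.247, 0.969, 0.0], [0.969, -0.247, 0.0], [0.0, 0.0, -1.0]]
contact_force: [0.4, -0.2, 0.9]
finger_gap: 0.295
t 11.32 pos [ 0.5077 -0.3009  0.1002] ang 75.7 tz [0. 0.] F [ 0.4 -0.2  0.9] gap 25.9
GO t [0.017 0.001 0.003] roll -0.001
```

```bash
python3 -m handwheel '[{"tx":0,"ty":0,"tz":-0.1,"roll":0},{"tx":0,"ty":0,"tz":-0.3,"roll":0},{"tx":0,"ty":0,"tz":-0.6,"roll":0},{"tx":0,"ty":0,"tz":-0.9,"roll":0},{"tx":0,"ty":0,"tz":-1.2,"roll":0},{"tx":0,"ty":0,"tz":-1.35,"roll":0},{"tx":0,"ty":0,"tz":-1.35,"roll":0}]'
python3 -c "
from h import *
go((.53,-.0272,.18),107.1)
b=np.radians(17.1)
for y in (-.098,-.084,.084):
  c=np.array([.53,-.0272])+y*np.array([-np.sin(b),np.cos(b)]);print(y,c);go((*c,.135),107.1)
cv2.imwrite('pics/s4.png',optics.capture('scene'))"
```

```text
time_s: 12.2
eef_pos: [0.5078, -0.301, 0.1818]
eef_rot: [[0.247, 0.969, 0.001], [0.969, -0.247, -0.0], [0.0, 0.001, -1.0]]
contact_force: [0.5, 0.4, -5.5]
finger_gap: 0.293
t 12.2 pos [ 0.5078 -0.301   0.1818] ang 75.69 tz [ 0.07 -0.01] F [ 0.5  0.4 -5.5] gap 25.7
GO t [ 4.514 -0.771  0.03 ] roll -5.235
-0.098 [ 0.55881595 -0.12086772]
t 12.2 pos [ 0.5078 -0.301   0.1818] ang 75.69 tz [ 0.07 -0.01] F [ 0.5  0.4 -5.5] gap 25.7
GO t [3.12  0.08  0.781] roll -5.235
-0.084 [ 0.55469939 -0.10748661]
t 12.2 pos [ 0.5078 -0.301   0.1818] ang 75.69 tz [ 0.07 -0.01] F [ 0.5  0.4 -5.5] gap 25.7
GO t [ 3.319 -0.042  0.781] roll -5.235
0.084 [0.50530061 0.05308661]
t 12.2 pos [ 0.5078 -0.301   0.1818] ang 75.69 tz [ 0.07 -0.01] F [ 0.5  0.4 -5.5] gap 25.7
GO t [ 5.708 -1.501  0.779] roll -5.235
```

View pics/s4.png

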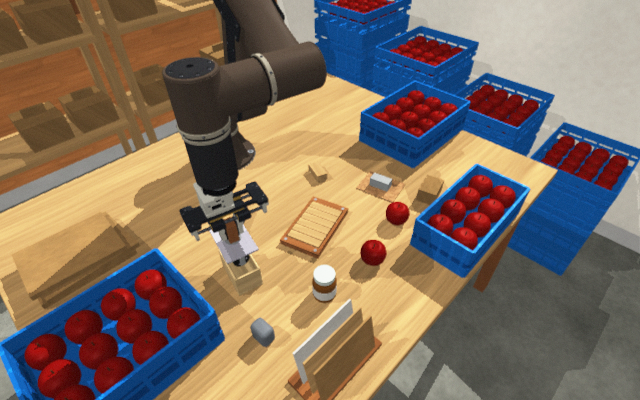

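The roller is out at about (235,240) and hanging level, with the weight on the mat at (380,182). Now over strip 0.

```bash
python3 -m handwheel '[{"tx":0.2,"ty":0,"tz":0,"roll":-0.2},{"tx":0.6,"ty":0,"tz":0,"roll":-0.7},{"tx":1.1,"ty":0,"tz":0,"roll":-1.3},{"tx":1.6,"ty":-0.05,"tz":0,"roll":-2.1},{"tx":2.1,"ty":-0.05,"tz":0,"roll":-3.0},{"tx":2.6,"ty":-0.1,"tz":0.05,"roll":-3.8},{"tx":3.0,"ty":-0.1,"tz":0.2,"roll":-4.5},{"tx":3.3,"ty":-0.12,"tz":0.4,"roll":-5.0},{"tx":3.45,"ty":-0.12,"tz":0.6,"roll":-5.23},{"tx":3.45,"ty":-0.12,"tz":0.78,"roll":-5.23},{"tx":3.45,"ty":-0.12,"tz":0.78,"roll":-5.23},{"tx":3.45,"ty":-0.12,"tz":0.78,"roll":-5.23}]'
python3 -c "
from h import *
b=np.radians(17.1)
for y in (-.075,.075):
  c=np.array([.53,-.0272])+y*np.array([-np.sin(b),np.cos(b)]);go((*c,.105),107.1)
for n in ('wrist','scene','top'): cv2.imwrite(f'pics/5{n}.png',optics.capture(n))"
```

```text
time_s: 13.75
eef_pos: [0.5519, -0.0993, 0.1345]
eef_rot: [[-0.293, 0.956, 0.0], [0.956, 0.293, -0.0], [-0.0, 0.0, -1.0]]
contact_force: [-0.3, 0.5, -4.6]
finger_gap: 0.297
t 13.75 pos [ 0.5519 -0.0993  0.1345] ang 107.01 tz [ 0.01 -0.01] F [-0.3  0.5 -4.6] gap 26.0
GO t [0.006 0.004 0.492] roll -0.015
t 13.75 pos [ 0.5519 -0.0993  0.1345] ang 107.01 tz [ 0.01 -0.01] F [-0.3  0.5 -4.6] gap 26.0
GO t [ 2.506 -0.     0.492] roll -0.015
```

View pics/5wrist.png

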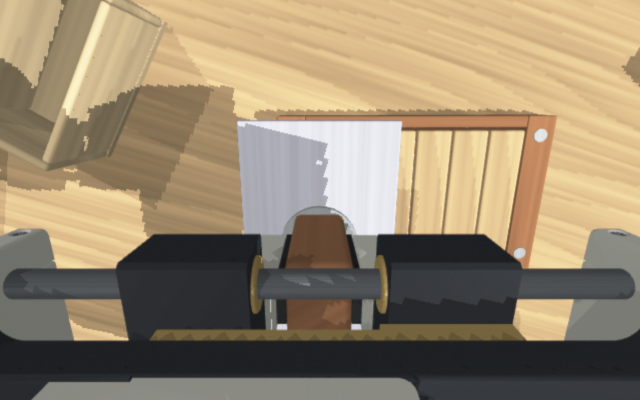

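View pics/5scene.png

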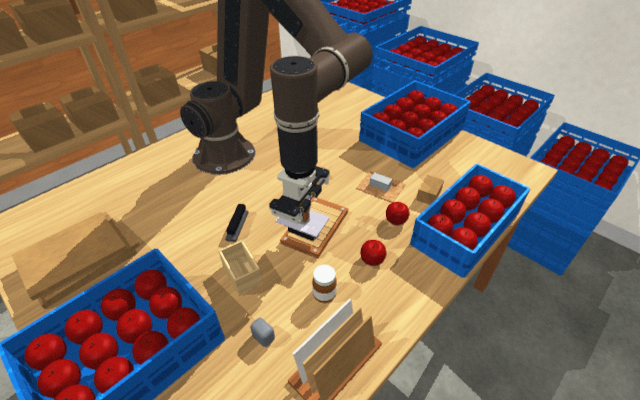

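```bash
python3 -m handwheel '[{"tx":0,"ty":0,"tz":0.15,"roll":0},{"tx":0,"ty":0,"tz":0.3,"roll":0},{"tx":0,"ty":0,"tz":0.38,"roll":0},{"tx":0,"ty":0,"tz":0.44,"roll":0},{"tx":0,"ty":0,"tz":0.49,"roll":0},{"tx":0,"ty":0,"tz":0.49,"roll":0}]'
```

```text
time_s: 14.65
eef_pos: [0.5518, -0.099, 0.1059]
eef_rot: [[-0.294, 0.956, 0.0], [0.956, 0.294, -0.001], [-0.001, -0.0, -1.0]]
contact_force: [-4.7, 0.3, 8.8]
finger_gap: 0.294
```

```bash
python3 -m handwheel '[{"tx":0.05,"ty":0,"tz":0,"roll":0},{"tx":0.15,"ty":0,"tz":0,"roll":0},{"tx":0.28,"ty":0,"tz":0,"roll":0},{"tx":0.42,"ty":0,"tz":0,"roll":0},{"tx":0.56,"ty":0,"tz":0,"roll":0},{"tx":0.7,"ty":0,"tz":0,"roll":0},{"tx":0.84,"ty":0,"tz":0,"roll":0},{"tx":0.95,"ty":0,"tz":0,"roll":0}]'
python3 -c "
from h import *
b=np.radians(17.1)
c=np.array([.53,-.0272])+.075*np.array([-np.sin(b),np.cos(b)]);go((*c,.105),107.1)"
```

```text
time_s: 15.65
eef_pos: [0.5354, -0.0445, 0.1063]
eef_rot: [[-0.294, 0.956, 0.001], [0.956, 0.294, -0.001], [-0.001, 0.001, -1.0]]
contact_force: [-3.3, -2.4, 8.6]
finger_gap: 0.294
t 15.65 pos [ 0.5354 -0.0445  0.1063] ang 107.12 tz [ 0.06 -0.06] F [-3.3 -2.4  8.6] gap 25.7
GO t [ 1.552 -0.002  0.019] roll 0.003
```

```bash
python3 -m handwheel '[{"tx":0.13,"ty":0,"tz":0,"roll":0},{"tx":0.27,"ty":0,"tz":0,"roll":0},{"tx":0.41,"ty":0,"tz":0,"roll":0},{"tx":0.55,"ty":0,"tz":0,"roll":0},{"tx":0.69,"ty":0,"tz":0,"roll":0},{"tx":0.83,"ty":0,"tz":0,"roll":0},{"tx":0.97,"ty":0,"tz":0,"roll":0},{"tx":1.11,"ty":0,"tz":0,"roll":0},{"tx":1.25,"ty":0,"tz":0,"roll":0},{"tx":1.38,"ty":0,"tz":0,"roll":0},{"tx":1.5,"ty":0,"tz":0,"roll":0},{"tx":1.54,"ty":0,"tz":0,"roll":0}]'
python3 -c "
from h import *
b=np.radians(17.1)
c=np.array([.53,-.0272])+-.075*np.array([-np.sin(b),np.cos(b)]);go((*c,.105),107.1)"
```

```text
time_s: 17.15
eef_pos: [0.5086, 0.0443, 0.1063]
eef_rot: [[-0.295, 0.956, 0.002], [0.956, 0.295, -0.0], [-0.001, 0.001, -1.0]]
contact_force: [-2.2, -1.5, 7.7]
finger_gap: 0.292
t 17.15 pos [0.5086 0.0443 0.1063] ang 107.14 tz [ 0.1  -0.02] F [-2.2 -1.5  7.7] gap 25.6
GO t [-2.494 -0.011  0.023] roll 0.007
```

```bash
python3 -m handwheel '[{"tx":0.05,"ty":0,"tz":0.02,"roll":0},{"tx":0,"ty":0,"tz":0.02,"roll":0},{"tx":-0.1,"ty":0,"tz":0.02,"roll":0},{"tx":-0.25,"ty":0,"tz":0.02,"roll":0},{"tx":-0.4,"ty":0,"tz":0.02,"roll":0},{"tx":-0.55,"ty":0,"tz":0.02,"roll":0},{"tx":-0.7,"ty":0,"tz":0.02,"roll":0},{"tx":-0.85,"ty":0,"tz":0.02,"roll":0},{"tx":-1.0,"ty":0,"tz":0.02,"roll":0},{"tx":-1.15,"ty":0,"tz":0.02,"roll":0},{"tx":-1.3,"ty":0,"tz":0.02,"roll":0},{"tx":-1.45,"ty":0,"tz":0.02,"roll":0},{"tx":-1.6,"ty":0,"tz":0.02,"roll":0},{"tx":-1.75,"ty":0,"tz":0.02,"roll":0},{"tx":-1.9,"ty":0,"tz":0.02,"roll":0},{"tx":-2.05,"ty":0,"tz":0.02,"roll":0},{"tx":-2.2,"ty":0,"tz":0.02,"roll":0},{"tx":-2.35,"ty":0,"tz":0.02,"roll":0},{"tx":-2.48,"ty":0,"tz":0.02,"roll":0},{"tx":-2.48,"ty":0,"tz":0.02,"roll":0}]'
python3 -m handwheel '[{"tx":0,"ty":0,"tz":-0.1,"roll":0},{"tx":0,"ty":0,"tz":-0.3,"roll":0},{"tx":0,"ty":0,"tz":-0.6,"roll":0},{"tx":0,"ty":0,"tz":-0.9,"roll":0},{"tx":0,"ty":0,"tz":-1.2,"roll":0},{"tx":0,"ty":0,"tz":-1.3,"roll":0}]'
python3 -c "
from h import *
go((.5077,-.3009,.182),75.7)
for n in ('wrist','scene','top'): cv2.imwrite(f'pics/6{n}.png',optics.capture(n))
go((.5077,-.3009,.182),75.7)"
```

```text
time_s: 19.65
eef_pos: [0.5528, -0.099, 0.1054]
eef_rot: [[-0.294, 0.956, 0.002], [0.956, 0.294, -0.001], [-0.002, 0.002, -1.0]]
contact_force: [-1.5, -1.4, 9.6]
finger_gap: 0.292
time_s: 20.4
eef_pos: [0.552, -0.0978, 0.1827]
eef_rot: [[-0.294, 0.956, 0.001], [0.956, 0.294, 0.001], [0.0, 0.002, -1.0]]
contact_force: [-0.1, -0.2, -4.9]
finger_gap: 0.297
t 20.4 pos [ 0.552  -0.0978  0.1827] ang 107.07 tz [0.08 0.03] F [-0.1 -0.2 -4.9] gap 26.0
GO t [-3.019 -1.699  0.008] roll 5.229
t 20.55 pos [ 0.5513 -0.0979  0.1813] ang 107.06 tz [-0.02  0.02] F [ 0.5 -0.6 -6. ] gap 25.9
GO t [-3.021 -1.688 -0.012] roll 5.227
```

View pics/6wrist.png

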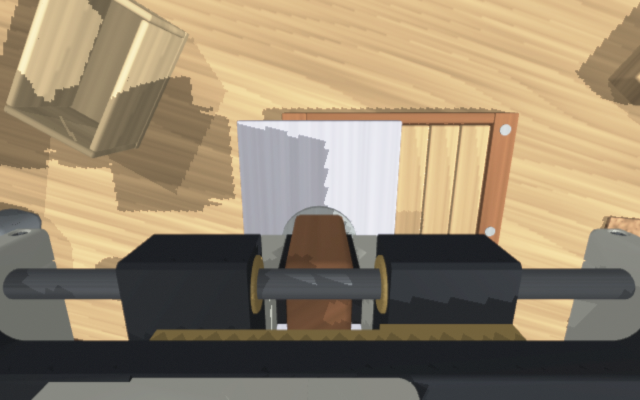

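No slip: the plate sits where it did relative to the jaws. I'll move back above the rest, then look at the strips before setting the roller down.

```bash
python3 -m handwheel '[{"tx":-0.2,"ty":-0.1,"tz":-0.02,"roll":0.3},{"tx":-0.6,"ty":-0.3,"tz":-0.05,"roll":0.9},{"tx":-1.0,"ty":-0.6,"tz":-0.05,"roll":1.7},{"tx":-1.5,"ty":-0.85,"tz":-0.05,"roll":2.6},{"tx":-2.0,"ty":-1.1,"tz":-0.05,"roll":3.5},{"tx":-2.5,"ty":-1.4,"tz":-0.05,"roll":4.3},{"tx":-2.8,"ty":-1.57,"tz":-0.05,"roll":4.9},{"tx":-3.0,"ty":-1.68,"tz":-0.05,"roll":5.2},{"tx":-3.02,"ty":-1.69,"tz":-0.05,"roll":5.23},{"tx":-3.02,"ty":-1.69,"tz":-0.05,"roll":5.23},{"tx":-3.02,"ty":-1.69,"tz":-0.05,"roll":5.23}]'
python3 -c "
from h import *
go((.5077,-.3009,.1012),75.7)
for n in ('wrist','scene','top'): cv2.imwrite(f'pics/7{n}.png',optics.capture(n))
go((.5077,-.3009,.1012),75.7)
a=[cv2.resize(cv2.imread(f'pics/{f}')[190:265,275:355],None,fx=5,fy=5,interpolation=cv2.INTER_CUBIC) for f in ('s4.png','7scene.png')]
cv2.imwrite('pics/cmp.png',np.hstack(a))
"
```

```text
time_s: 21.92
eef_pos: [0.5081, -0.3005, 0.1847]
eef_rot: [[0.246, 0.969, -0.0], [0.969, -0.246, 0.0], [0.0, -0.0, -1.0]]
contact_force: [-0.0, 0.5, -4.6]
finger_gap: 0.294
t 21.93 pos [ 0.5081 -0.3005  0.1847] ang 75.76 tz [-0.    0.01] F [-0.   0.5 -4.6] gap 25.7
GO t [-0.009 -0.005  1.392] roll 0.01
t 22.07 pos [ 0.5081 -0.3005  0.1848] ang 75.75 tz [0.01 0.  ] F [-0.3 -0.4 -5.2] gap 25.9
GO t [-0.008 -0.006  1.394] roll 0.008
```

View pics/cmp.png

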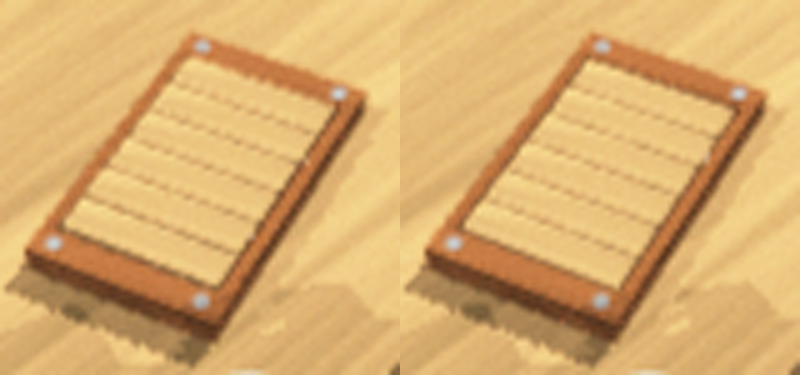

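View pics/7wrist.png

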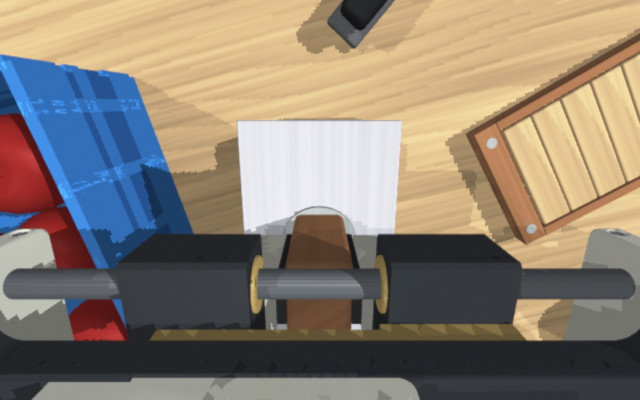

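Run:
```python
from h import *
P=optics.camera_params('scene')
A=cv2.imread('pics/s4.png',0).astype(np.float32);B=cv2.imread('pics/7scene.png',0).astype(np.float32)
b=np.radians(17.1);ex=np.array([np.cos(b),np.sin(b)]);ey=np.array([-ex[1],ex[0]])
c=np.array([.53,-.0272])
# rectify to a board-plane grid at z=.0225, 1px=1mm ; z shift -> in-plane shift
def rect(I):
    ys,xs=np.mgrid[-108:109,-66:67]/1000.
    W=c+xs[...,None]*ex+ys[...,None]*ey
    uv=proj(P,np.dstack([W,np.full(xs.shape,.0225)]).reshape(-1,3)).astype(np.float32).reshape(xs.shape+(2,))
    return cv2.remap(I,uv[...,0].copy(),uv[...,1].copy(),cv2.INTER_CUBIC)
a,d=rect(A),rect(B)
# expected shift of a point lowered 3mm
q=proj(P,[[*c,.0225],[*c,.0195]]);print('px for 3 mm',q[1]-q[0])
w=ray(P,q[1],.0225)[:2]-c;print('expected mm',w@ex*1e3,w@ey*1e3)
for k,y in enumerate(range(-70,71,28)):
    r=[]
    for x0,x1 in((-45,45),):
        s=np.s_[y+108-18:y+108+19,66+x0:66+x1]
        best=min((np.abs(np.diff(cv2.GaussianBlur(a[s],(0,0),1),axis=0)-np.diff(cv2.GaussianBlur(cv2.warpAffine(d,np.float32([[1,0,-dx],[0,1,-dy]]),(133,217))[s],(0,0),1),axis=0)).mean(),dy,dx) for dy in np.arange(-6,6.1,.5) for dx in (0,float(w@ex*1e3)/3*2))
        r.append(best)
    print(k,r)
cv2.imwrite('pics/rect.png',cv2.resize(np.hstack([a,d]),None,fx=2.7,fy=2.7))
```

```text
px for 3 mm [0.0167796 0.6574068]
expected mm 1.3595145985115649 -2.4799183173477517
0 [(np.float32(1.2663387), np.float64(-2.0), 0)]
1 [(np.float32(1.099556), np.float64(-2.0), 0.9063430656743766)]
2 [(np.float32(0.95417166), np.float64(-2.5), 0.9063430656743766)]
3 [(np.float32(0.9599365), np.float64(-2.5), 0.9063430656743766)]
4 [(np.float32(0.8923025), np.float64(-2.5), 0.9063430656743766)]
5 [(np.float32(1.394028), np.float64(-3.5), 0.9063430656743766)][ WARN:0@0.655] global loadsave.cpp:1063 imwrite_ Unsupported depth image for selected encoder is fallbacked to CV_8U.
```

View pics/rect.png

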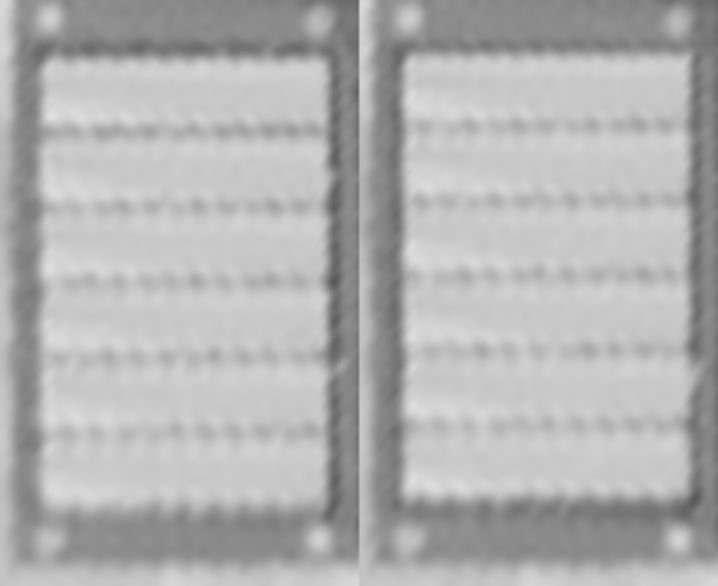

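All six strips moved down by the expected amount, so I'm lowering the roller into its rest.

```bash
python3 -m handwheel '[{"tx":-0.01,"ty":-0.01,"tz":0.15,"roll":0.01},{"tx":-0.01,"ty":-0.01,"tz":0.4,"roll":0.01},{"tx":-0.01,"ty":-0.01,"tz":0.7,"roll":0.01},{"tx":-0.01,"ty":-0.01,"tz":1.0,"roll":0.01},{"tx":-0.01,"ty":-0.01,"tz":1.2,"roll":0.01},{"tx":-0.01,"ty":-0.01,"tz":1.33,"roll":0.01},{"tx":-0.01,"ty":-0.01,"tz":1.37,"roll":0.01},{"tx":-0.01,"ty":-0.01,"tz":1.37,"roll":0.01}]'
```

```text
time_s: 23.08
eef_pos: [0.5074, -0.3016, 0.1028]
eef_rot: [[0.248, 0.969, 0.0], [0.969, -0.248, -0.0], [-0.0, 0.0, -1.0]]
contact_force: [-0.4, 0.6, -5.6]
finger_gap: 0.295
```

```bash
python3 -m handwheel '[{"tx":0,"ty":0,"tz":0.02,"roll":0},{"tx":0,"ty":0,"tz":0.03,"roll":0}]'
```

```text
time_s: 23.32
eef_pos: [0.5074, -0.3015, 0.1011]
eef_rot: [[0.248, 0.969, 0.001], [0.969, -0.248, -0.0], [0.0, 0.001, -1.0]]
contact_force: [0.0, 0.4, -4.5]
finger_gap: 0.295
```

```bash
python3 -m handwheel '[{"tx":0.01,"ty":0,"tz":0.01,"roll":0},{"tx":0.01,"ty":0,"tz":0.015,"roll":0}]'
```

```text
time_s: 23.58
eef_pos: [0.5074, -0.3009, 0.1001]
eef_rot: [[0.248, 0.969, 0.0], [0.969, -0.248, -0.0], [-0.0, 0.0, -1.0]]
contact_force: [-0.4, 1.4, -0.6]
finger_gap: 0.296
```

```bash
python3 -m handwheel '[{"tx":0,"ty":0,"tz":0,"roll":0},{"tx":0,"ty":0,"tz":0,"roll":0},{"tx":0,"ty":0,"tz":0,"roll":0},{"tx":0,"ty":0,"tz":0,"roll":0},{"tx":0,"ty":0,"tz":-0.3,"roll":0},{"tx":0,"ty":0,"tz":-0.9,"roll":0},{"tx":0,"ty":0,"tz":-1.5,"roll":0},{"tx":0,"ty":0,"tz":-1.6,"roll":0}]' 75
python3 -c "
from h import *
go((.556,.2708,.20),103)
cv2.imwrite('pics/8w.png',optics.capture('wrist'))
W=optics.camera_params('wrist')
go((.556,.2708,.20),103)"
```

```text
time_s: 24.58
eef_pos: [0.5087, -0.3014, 0.1989]
eef_rot: [[0.248, 0.969, 0.005], [0.969, -0.248, -0.002], [-0.0, 0.005, -1.0]]
contact_force: [0.1, 0.2, -0.9]
finger_gap: 0.856
t 24.57 pos [ 0.5087 -0.3014  0.1989] ang 75.65 tz [ 0.27 -0.09] F [ 0.1  0.2 -0.9] gap 75.0
GO t [ 9.435 -1.6   -0.031] roll -4.558
t 24.62 pos [ 0.5082 -0.3012  0.1981] ang 75.64 tz [ 0.2  -0.06] F [0.  0.7 0.5] gap 74.8
GO t [ 9.433 -1.593 -0.039] roll -4.559
```

View pics/8w.png

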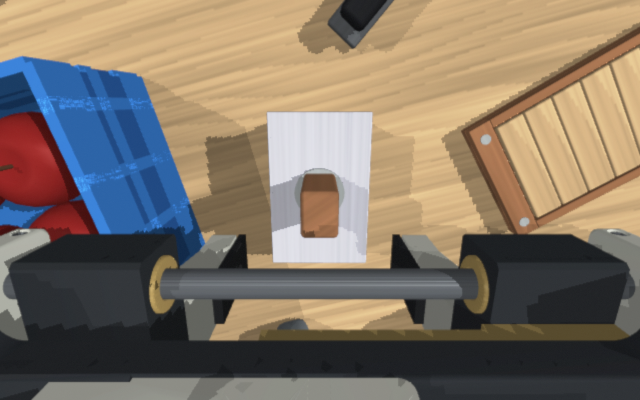

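The roller is home: plate at (267..372,112..262), handle at (320,205), looking as before. Going back to the weight.

```bash
python3 -m handwheel '[{"tx":0.4,"ty":-0.07,"tz":0,"roll":-0.2},{"tx":1.2,"ty":-0.2,"tz":0,"roll":-0.6},{"tx":2.0,"ty":-0.33,"tz":0,"roll":-1.0},{"tx":2.8,"ty":-0.47,"tz":0,"roll":-1.4},{"tx":3.6,"ty":-0.6,"tz":0,"roll":-1.8},{"tx":4.4,"ty":-0.74,"tz":0,"roll":-2.2},{"tx":5.2,"ty":-0.87,"tz":0,"roll":-2.6},{"tx":6.0,"ty":-1.0,"tz":0,"roll":-3.0},{"tx":6.8,"ty":-1.15,"tz":0,"roll":-3.4},{"tx":7.6,"ty":-1.28,"tz":0,"roll":-3.8},{"tx":8.4,"ty":-1.42,"tz":0,"roll":-4.2},{"tx":9.0,"ty":-1.52,"tz":0,"roll":-4.4},{"tx":9.43,"ty":-1.6,"tz":0,"roll":-4.56},{"tx":9.43,"ty":-1.6,"tz":0,"roll":-4.56},{"tx":9.43,"ty":-1.6,"tz":0,"roll":-4.56}]'
python3 -c "
from h import *
cv2.imwrite('pics/9t.png',cv2.resize(optics.capture('top')[160:260,290:500],None,fx=3.8,fy=3.8,interpolation=cv2.INTER_CUBIC))
go((.556,.2708,.0265),103)"
```

```text
time_s: 26.5
eef_pos: [0.5544, 0.2704, 0.1953]
eef_rot: [[-0.224, 0.974, -0.001], [0.974, 0.224, -0.001], [-0.001, -0.001, -1.0]]
contact_force: [-0.2, 0.2, -0.0]
finger_gap: 0.857
t 26.55 pos [0.5546 0.2701 0.1956] ang 102.95 tz [-0.03 -0.02] F [ 0.4 -0.6  0.1] gap 75.3
GO t [0.006 0.028 2.818] roll -0.009
```

View pics/9t.png

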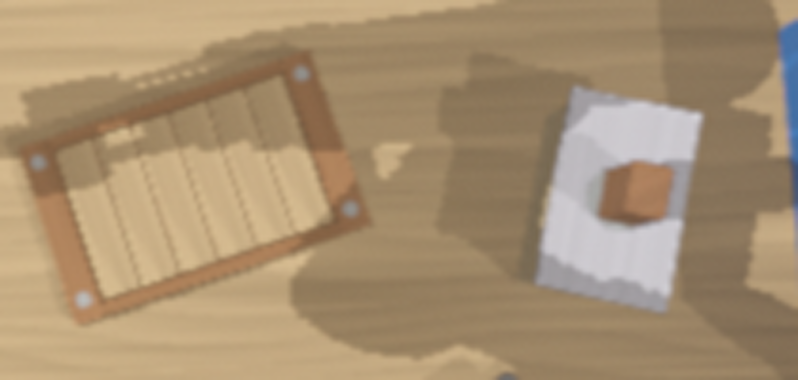

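The board is clear and the roller lies squarely on its rest (handle at (638,190)). Picking up the weight.

```bash
python3 -m handwheel '[{"tx":0.01,"ty":0.03,"tz":0.5,"roll":0},{"tx":0.01,"ty":0.03,"tz":1.2,"roll":0},{"tx":0.01,"ty":0.03,"tz":1.9,"roll":0},{"tx":0.01,"ty":0.03,"tz":2.4,"roll":0},{"tx":0.01,"ty":0.03,"tz":2.7,"roll":0},{"tx":0.01,"ty":0.03,"tz":2.81,"roll":0},{"tx":0.01,"ty":0.03,"tz":2.81,"roll":0}]'
python3 -m handwheel '[{"tx":0,"ty":0,"tz":0,"roll":0},{"tx":0,"ty":0,"tz":0,"roll":0},{"tx":0,"ty":0,"tz":0,"roll":0},{"tx":0,"ty":0,"tz":0,"roll":0},{"tx":0,"ty":0,"tz":0,"roll":0}]' 20 35
python3 -c "
from h import *
go((.530,-.0272,.0425),107.1)"
```

```text
time_s: 27.42
eef_pos: [0.5568, 0.272, 0.0278]
eef_rot: [[-0.225, 0.974, 0.001], [0.974, 0.225, 0.0], [0.0, 0.001, -1.0]]
contact_force: [0.2, 0.5, -0.9]
finger_gap: 0.853
time_s: 28.05
eef_pos: [0.5564, 0.2718, 0.0274]
eef_rot: [[-0.225, 0.974, -0.0], [0.974, 0.225, -0.0], [-0.0, -0.0, -1.0]]
contact_force: [0.2, -0.9, 1.8]
finger_gap: 0.408
t 28.05 pos [0.5564 0.2718 0.0274] ang 103.0 tz [-0.   -0.02] F [ 0.2 -0.9  1.8] gap 35.8
GO t [-4.757 -1.549 -0.249] roll -0.684
```

```bash
python3 -m handwheel '[{"tx":0,"ty":0,"tz":-0.3,"roll":0},{"tx":0,"ty":0,"tz":-0.8,"roll":0},{"tx":-0.3,"ty":-0.1,"tz":-1.3,"roll":0},{"tx":-0.8,"ty":-0.26,"tz":-1.6,"roll":-0.1},{"tx":-1.4,"ty":-0.46,"tz":-1.6,"roll":-0.2},{"tx":-2.0,"ty":-0.65,"tz":-1.6,"roll":-0.3},{"tx":-2.6,"ty":-0.85,"tz":-1.6,"roll":-0.4},{"tx":-3.2,"ty":-1.04,"tz":-1.6,"roll":-0.5},{"tx":-3.8,"ty":-1.24,"tz":-1.6,"roll":-0.6},{"tx":-4.3,"ty":-1.4,"tz":-1.5,"roll":-0.68},{"tx":-4.6,"ty":-1.5,"tz":-1.3,"roll":-0.68},{"tx":-4.75,"ty":-1.55,"tz":-1.1,"roll":-0.68},{"tx":-4.76,"ty":-1.55,"tz":-0.8,"roll":-0.68},{"tx":-4.76,"ty":-1.55,"tz":-0.6,"roll":-0.68},{"tx":-4.76,"ty":-1.55,"tz":-0.6,"roll":-0.68}]'
python3 -c "
from h import *
go((.530,-.0272,.0434),107.1)
cv2.imwrite('pics/10w.png',optics.capture('wrist'))
go((.530,-.0272,.0434),107.1)"
```

```text
time_s: 29.92
eef_pos: [0.5292, -0.0269, 0.0621]
eef_rot: [[-0.294, 0.956, -0.003], [0.956, 0.294, -0.001], [0.0, -0.003, -1.0]]
contact_force: [-0.9, 0.2, -6.9]
finger_gap: 0.41
t 29.93 pos [ 0.5292 -0.0269  0.0621] ang 107.1 tz [-0.15 -0.04] F [-0.9  0.2 -6.9] gap 35.9
GO t [-0.008  0.012  0.311] roll -0.0
t 29.98 pos [ 0.5299 -0.0269  0.0628] ang 107.11 tz [-0.06 -0.03] F [ 0.7 -0.8 -6.2] gap 35.3
GO t [-0.006  0.001  0.324] roll 0.002
```

View pics/10w.png

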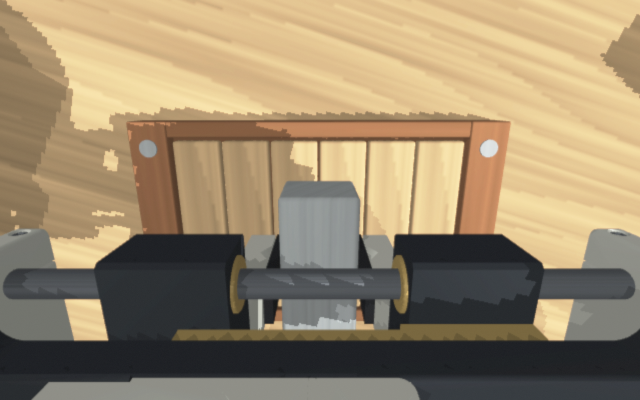

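The weight is centred between the screws (148 and 489, with the weight at 319), and the strips look level with the rim. Lowering.

```bash
python3 -m handwheel '[{"tx":0,"ty":0,"tz":0.1,"roll":0},{"tx":0,"ty":0,"tz":0.2,"roll":0},{"tx":0,"ty":0,"tz":0.27,"roll":0},{"tx":0,"ty":0,"tz":0.29,"roll":0},{"tx":0,"ty":0,"tz":0.29,"roll":0}]'
```

```text
time_s: 30.6
eef_pos: [0.53, -0.0272, 0.0458]
eef_rot: [[-0.294, 0.956, -0.0], [0.956, 0.294, -0.0], [-0.0, -0.0, -1.0]]
contact_force: [0.5, -0.3, -6.5]
finger_gap: 0.408
```

```bash
python3 -m handwheel '[{"tx":0,"ty":0,"tz":0.01,"roll":0},{"tx":0,"ty":0,"tz":0.02,"roll":0},{"tx":0,"ty":0,"tz":0.02,"roll":0}]'
```

```text
time_s: 30.98
eef_pos: [0.53, -0.0272, 0.0447]
eef_rot: [[-0.294, 0.956, 0.0], [0.956, 0.294, -0.0], [-0.0, 0.0, -1.0]]
contact_force: [0.4, -0.0, -6.3]
finger_gap: 0.407
```

```bash
python3 -m handwheel '[{"tx":0,"ty":0,"tz":0.01,"roll":0},{"tx":0,"ty":0,"tz":0.015,"roll":0},{"tx":0,"ty":0,"tz":0.015,"roll":0}]'
```

```text
time_s: 31.35
eef_pos: [0.5299, -0.0272, 0.0437]
eef_rot: [[-0.294, 0.956, -0.0], [0.956, 0.294, -0.0], [0.0, -0.0, -1.0]]
contact_force: [0.6, -0.2, -6.7]
finger_gap: 0.405
```

```bash
python3 -m handwheel '[{"tx":0,"ty":0,"tz":0.008,"roll":0},{"tx":0,"ty":0,"tz":0.008,"roll":0}]'
```

```text
time_s: 31.6
eef_pos: [0.53, -0.0272, 0.0434]
eef_rot: [[-0.294, 0.956, 0.0], [0.956, 0.294, -0.0], [-0.0, 0.0, -1.0]]
contact_force: [-0.2, 1.2, -5.0]
finger_gap: 0.411
```

```bash
python3 -m handwheel '[{"tx":0,"ty":0,"tz":0.005,"roll":0},{"tx":0,"ty":0,"tz":0.005,"roll":0}]'
```

```text
time_s: 31.85
eef_pos: [0.5301, -0.0272, 0.0434]
eef_rot: [[-0.294, 0.956, 0.0], [0.956, 0.294, 0.0], [-0.0, 0.0, -1.0]]
contact_force: [-3.1, 1.2, 2.1]
finger_gap: 0.41
```

In contact, so I'm releasing and backing away.

```bash
python3 -m handwheel '[{"tx":0,"ty":0,"tz":0,"roll":0},{"tx":0,"ty":0,"tz":0,"roll":0},{"tx":0,"ty":0,"tz":0,"roll":0},{"tx":0,"ty":0,"tz":0,"roll":0},{"tx":0,"ty":0,"tz":-0.3,"roll":0},{"tx":0,"ty":0,"tz":-1.0,"roll":0},{"tx":0,"ty":0,"tz":-1.8,"roll":0},{"tx":0,"ty":0,"tz":-2.4,"roll":0},{"tx":0,"ty":0.4,"tz":-2.8,"roll":0},{"tx":0,"ty":0.6,"tz":-3.0,"roll":0},{"tx":0,"ty":0.6,"tz":-3.0,"roll":0}]' 75
python3 -c "
from h import *
for n in ('wrist','top','scene'): cv2.imwrite(f'pics/f{n}.png',optics.capture(n))
go((0.53,-.0272,.2),107)"
```

```text
time_s: 33.22
eef_pos: [0.5652, -0.0164, 0.2235]
eef_rot: [[-0.294, 0.956, 0.002], [0.956, 0.294, 0.0], [-0.0, 0.002, -1.0]]
contact_force: [-0.5, 0.1, -0.3]
finger_gap: 0.857
t 33.38 pos [ 0.5634 -0.0168  0.222 ] ang 107.06 tz [-0.09 -0.01] F [-0.8  0.5 -0.5] gap 75.4
GO t [-0.002 -0.582  0.368] roll 0.01
```

View pics/fwrist.png

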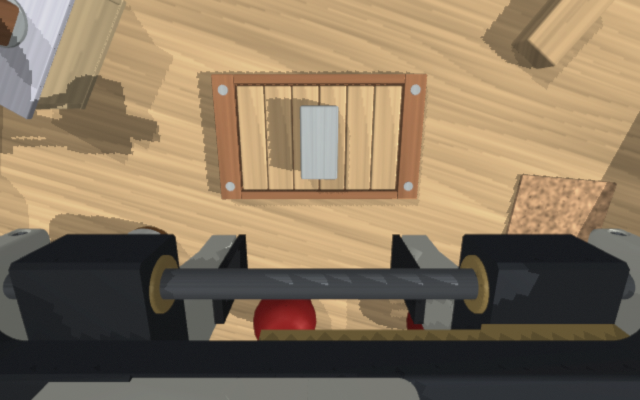

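View pics/fscene.png

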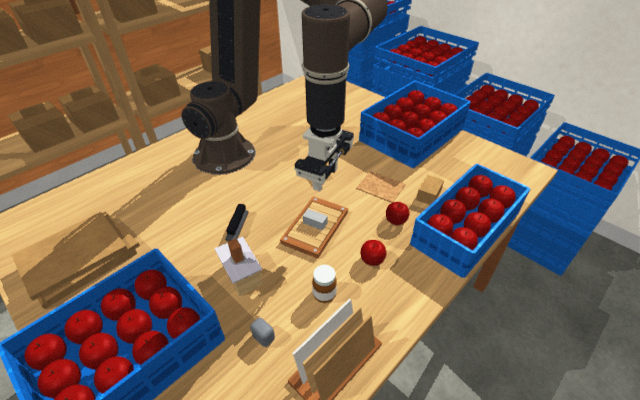

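View pics/ftop.png

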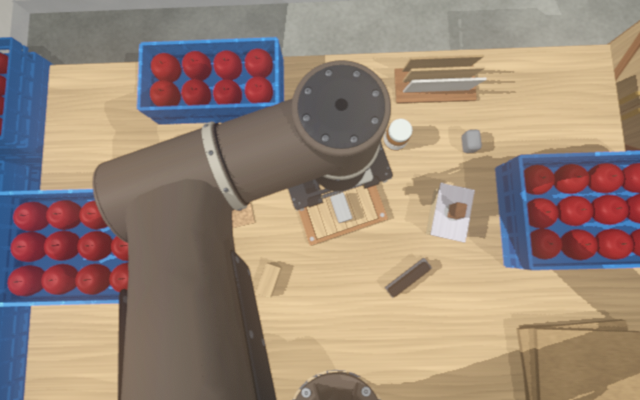

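The weight lies on the middle of the strips ((319,143) in the wrist view), the roller is in its rest, and the other things have not moved. One quick numeric check, then hand in.

Run:
```python
from h import *
W=optics.camera_params('wrist')
for k,z,c in [('screws',.02,[(222.5,90),(416,90),(408.5,186.5),(230,186.5)]),('weight',.054,[(301,107),(338,107),(337,180),(302,180)])]:
    X=np.array([ray(W,q,z)[:2] for q in c]);print(k,X.mean(0).round(4))
P=optics.camera_params('top');c=[(155,106),(358,150),(302,462),(96,418)]
A=cv2.imread('pics/top0.png',0)[170:245,425:480].astype(np.float32);B=cv2.imread('pics/ftop.png',0)[170:245,425:480].astype(np.float32)
print('roller shift px',cv2.phaseCorrelate(A,B,cv2.createHanningWindow(A.shape[::-1],cv2.CV_32F)))
from station import workorder
print(workorder.close_job())
```

```text
screws [ 0.5289 -0.0258]
weight [ 0.5294 -0.0255]
roller shift px ((0.06822327728463407, 0.9414058445171847), 0.6278597501118978)
the job is handed in; nothing more can be done
None
```

The job is done in the order asked and handed in at about 33 s of the 69 s allowed. No verdict is reported back. One last check, on how exactly the roller went back, did not agree with the rest.

- **Weight to mat:** I set the steel weight on the middle of the cork mat and felt for contact before letting go.
- **Rolling:** The roller crossed all six strips once each way. I read the downward force at four points; it was about 12–15 N, which means roughly 6–8 mm of spring compression, well short of the 14 mm limit.
- **Strips flush:** Before-and-after pictures show every strip lowered by about the expected amount. When I set the weight down, it touched at the height a 20 mm flush surface predicts. The pictures alone are only good to about 1 mm per strip.
- **Roller back in rest:** The arm let go within about 1 mm and 0.1° of where it gripped the roller. Comparing the first and last top-camera pictures gives a shift of about 0.9 px (roughly 2 mm). I think changed shadows explain it, but I didn't confirm that.
- **Weight back on strips:** It lies flat within about 1 mm of the middle of the board. I turned it to line up with the strips; at the start it lay about 16° off.
- **Everything else:** In the last pictures the other things on the bench look unmoved. The arm was clear of everything.

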